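# Open the wide stud case on the upholsterer's table

### The job

Two grey stud cases with sprung lids stand on the cutting table: open the wider one. Press down the release tab on its front with a fingertip and let go, so that its lid springs up, then push the lid on over backwards until it is fully open and leans back against its stop. Nothing is to be picked up: leave the cases where they stand, the narrower one shut and alone, and everything else undisturbed.

Things in the scene. Friction and masses are not known exactly. Their poses are not given: they have to be found in the camera images.
- wide_case: The WIDER of the two grey steel stud cases: standing loose on the table, 120 mm deep (its x), 160 mm wide (its y), body 55 mm high with an open top, closed by a 6 mm thick hinged lid; about 2.4 kg. Origin: centre of its underside. Its +x points from its front (release tab, nearer the robot) to its back (hinge), y along the hinge, z up
- wide_press (a point): point to press on the wide case's release tab, a flat steel tongue 30 mm wide jutting 47 mm from the middle of the case's front wall, its top 48 mm above the table. The point lies on the tab's top, 35 mm ahead of the wall, 12 mm in from the tab's front end, and moves with it. Behind it a 26 mm wide hook (front face 10 mm ahead of the wall, top 66 mm above the table) holds the lid's front edge down
- wide_tab (a joint): rocking angle of that tab, rad: 0 at rest, grows as the tab is pressed down, stop at 0.3 (the press point is then about 11 mm lower). The lid is let go at about 0.15 (5 to 6 mm down). Takes about 1 N to start and 4 N to bottom; springs back when let go
- wide_hinge (a point): middle of the wide case's lid hinge, at the top of its back wall, 55 mm above the table, 60 mm behind the case's origin; axes as the case
- wide_edge (a point): middle of the free front edge of the wide case's lid, 120 mm from the hinge; moves with the lid
- wide_lid (a joint): angle of the wide lid, rad: 0 shut, 1.57 upright, stop at 2.0 leaning back. Let go by the tab, a spring lifts it to about 1.1 in about 1 s and leaves it there. 0.12 kg, damped; left short of upright it drops back to 1.1, past upright it sinks slowly to the stop by itself. Its free edge or inner face can be pushed towards the back from the front
- narrow_case: The NARROWER case, same build, 120 mm deep, 100 mm wide, same height, lid and tab; about 1.6 kg. Origin and axes as the wide one
- narrow_lid (a joint): angle of the narrow case's lid, rad: 0 shut
- narrow_tab (a joint): rocking angle of the narrow case's tab, rad: 0 at rest, 0.3 fully pressed
- spool: bystander, loose: thread spool standing upright, 40 mm across, 50 mm high. Origin: centre of its underside
- jar: bystander, loose: closed screw-top jar of tacks standing upright, 48 mm across, 70 mm high. Origin: centre of its underside
- tape: bystander, loose: round pocket tape measure lying flat, 64 mm across, 30 mm high. Origin: centre of its underside
- hammer: bystander, loose: hammer with wooden handle, lying beyond the cases. Origin: on its underside
- shears: bystander, loose: tailor's shears, about 210 mm long, lying beyond the cases. Origin: on its underside, near the pivot screw
- chalk: bystander, loose: block of tailor's chalk, 45 x 30 x 12 mm. Origin: centre of its underside
- puck: bystander, loose: round steel pattern weight, 60 mm across, 35 mm high. Origin: centre of its underside

How it is judged:
On the way, in this order (a step that is already met when the one before it is completed fails the run):
1. the wide case's tab is pressed down by the fingers (value of joint wide_tab above 0.08 rad and contact force between the fingers and wide_case above 0.3 N).
2. the wide case's lid has sprung up to half open (over 0.95 rad) (value of joint wide_lid above 0.95 rad).
3. the wide case's lid is pushed past upright (over 1.6 rad) (value of joint wide_lid above 1.6 rad).
At the end, for the whole second after the job is handed in: The wide case's lid stays open beyond 1.85 rad (stop at 2.0), its tab has sprung back (below 0.06 rad), the narrow lid is shut (below 0.05 rad), and the wide case stands flat, at rest, within 30 mm of where it stood (value of joint wide_lid above 1.85 rad and value of joint wide_tab below 0.06 rad and value of joint narrow_lid below 0.05 rad and linear speed of wide_case below 0.02 m/s and distance of wide_case from where it was at the start of the episode below 0.03 m and angle between wide_case's own z axis and vertical below 0.05 rad); the robot touches nothing.
It fails at once if the wide case is lifted (10 mm), tipped (0.12 rad) or shoved more than 30 mm (height (world z) of wide_case above 0.01 m or angle between wide_case's own z axis and vertical above 0.12 rad or distance of wide_case from where it was at the start of the episode above 0.03 m).
It fails at once if the narrow case is moved more than 20 mm, its tab pressed (0.08 rad) or its lid opened (distance of narrow_case from where it was at the start of the episode above 0.02 m or value of joint narrow_tab above 0.08 rad or value of joint narrow_lid above 0.06 rad).
It fails at once if a bystander is moved more than 20 mm (distance of any of spool, jar, tape, hammer, shears, chalk, puck from where it was at the start of the episode above 0.02 m).
It also fails if it takes over 42 s, if anything falls off the work surface, if the arm or the gripper's body presses on something with over 40 N, if the wrist force passes 120 N, or if a joint passes its speed limit or range.

### The arm

A 6-joint arm with a two-finger parallel gripper is mounted at the origin on the work surface. World frame = base frame: x ahead of the robot, y to its left, z up, the work surface at z = 0. Lengths are in m, angles in rad, forces in N, time in s.
With the tool pointing down it reaches from about 0.425 to 0.95 m from the base axis. Payload 3.5 kg.
Tool frame: the origin (TCP) lies on the centre line of the jaws, within the pads' length; the fingertips stand 14 mm ahead of it and the grasp point (between the pads) lies 5 mm behind it (ctrl.finger_overhang is the distance from the TCP to the fingertips, in m); z points along the fingers, y is the line along which they close (so a half turn about z gives the same grasp; the last joint's range is limited). The gripper opens to 85 mm and grips with 20 to 120 N. Pads are 22 mm wide; open, the fingers measure 114 mm over their backs; the gripper's body (76 mm by 85 mm) begins 54 mm behind the grasp point. The pads swing forward as they close: fully open they stand 13 mm farther back than shut.
Start: joints at [1.063, 0.286, 1.577, -0, 1.279, -0.15], TCP at [0.236, 0.632, 0.245] pointing down, gripper open.
Joint ranges: [-2.77, 2.77], [-0.9, 2.22], [0.21, 2.48], [-1.53, 4.67], [0.24, 2.81], [-2.84, 2.84]. Speed limits (rad/s): [2.79, 2.79, 3.14, 3.14, 3.14, 3.14].

### API

Orientations are given as a unit quaternion [x, y, z, w].
In Python, from plant import ctrl gives the robot as it stands.
- The arm moves only by the tool send_rows, never from a script. Its argument "moves" is text: rows parted by semicolons, each of 7 numbers parted by spaces: the turn, a rotation vector about the tool's x, y, z in units of 360 degrees (1.0 is 360 degrees), then the shift along the tool's x, y, z in units of 20 cm (1.0 is 20 cm), then the gripper's target within -1 to 1 (fully open at 1, half-way at 0, shut at -1). A call has 1 to 12 rows; each row is the pose to reach, as a shift and turn from the pose commanded when the call began, along the tool's axes at that moment, turning the shorter way round; what a row does not reach only later rows make up. A row lasts 1/8 s, in which the tool goes at most 62.5 mm and 10.7 degrees, less where a joint would pass 70% of its speed; a pose out of reach is approached as far as the arm can. A call with a number of a shift or a turn outside -1 to 1 is refused whole. A call with a gripper value outside its range is refused whole. The fingers move at their own pace and stop on an object; "newtons" is the grip in N (left out, the last holds). Time passes only in rows, so rows that repeat a pose let the fingers close. It gives the time, the measured TCP pose, the force, the opening and the grip force at its end, in the units of the state.
- ctrl.get_state(): the state, without advancing time (a new reading comes with each control period).
- ctrl.read_camera(name): name is "scene" or "top"; returns a dict with "image" (420x560x3 uint8, red, green, blue), "fovy" (degrees; the focal length in pixels is half the picture's height over the tangent of half this angle, whatever the lens; pixels are square), "cx", "cy" (the principal point, pixels), "extrinsics" (4x4, takes a point from camera to world coordinates). Camera axes: x right, y up, looking along -z (the intrinsics and any distortion apply to the point x, -y, -z); pixel columns grow to the right and rows downward; lengths in m; the calibration is good to about 2 mm. A picture is of the moment at which its call begins. There is no depth.
- ctrl.sign_off(): hands the job in; it is judged then, once.
The state is a dict: "time": time; "qpos": joint angles; "dq": joint speeds; "joint_efforts": joint torques, N m; "eef_pos": TCP position; "tcp_rot": TCP orientation; "contact_force": force on the tool from outside, world axes, zero at the start; "wrist_torque": the same for the moment, N m; "opening": opening from 0.0 (shut) to 1.0 (fully open); "finger_force": force on a finger pad.
Only numpy, scipy, OpenCV 4.12 (cv2) and the standard library are available. Lean on these libraries where they do the work, as an engineer would, in place of code of your own. Each camera call takes 0.05 s, during which the arm holds its last target. There are 200 camera calls.

## Working session

There is one attempt and no reset: what is moved stays moved. The work goes in short steps, Python scripts to look and compute and a tool call to move; the robot and the scene stay as the last step left them, time stands still between calls to the robot, and variables do not carry over. Pictures are saved under pics/ and viewed, at most 10 in all, crops included, and the job is handed in when it is done.

Besides the shell and the picture viewer there is one more tool, called after "Call:" as name(argument=value, ...) on one line, values as JSON. send_rows: Moves the arm, as the interface text tells. Its arguments: {"type":"object","properties":{"moves":{"type":"string"},"newtons":{"type":"number"}},"required":["moves"]}

```bash
ls; mkdir -p pics
cat > h.py <<'E'
import numpy as np, cv2
from plant import ctrl
def cam(n,f=None):
    c=ctrl.read_camera(n)
    if f: cv2.imwrite('pics/'+f,c['image'][:,:,::-1])
    return c
def ray(c,u,v,z):
    f=c['image'].shape[0]/2/np.tan(np.radians(c['fovy'])/2)
    E=np.array(c['extrinsics']); d=E[:3,:3]@np.array([(u-c['cx'])/f,-(v-c['cy'])/f,-1]); o=E[:3,3]
    return o+d*(z-o[2])/d[2]
E
python3 - <<'E'
from h import *
for n in('scene','top'):
    c=cam(n,n+'0.png'); print({k:c[k] for k in c if k!='image'})
print(ctrl.get_state())
E
```

```text
pics
{'fovy': 48.64483330838803, 'cx': 280.6869541710849, 'cy': 207.23181571818816, 'extrinsics': array([[-0.88645065, -0.23469633,  0.39890208,  1.13574742],
       [ 0.46242547, -0.4848507 ,  0.7423493 ,  1.04058429],
       [ 0.01918129,  0.8425185 ,  0.53832578,  0.83465402],
       [ 0.        ,  0.        ,  0.        ,  1.        ]])}
{'fovy': 52.87272536394602, 'cx': 279.8028717228019, 'cy': 209.12743479193168, 'extrinsics': array([[ 1.73046464e-02,  9.81075654e-01, -1.92849967e-01,
         4.09348012e-01],
       [-9.99844214e-01,  1.76505575e-02,  7.56117446e-05,
         6.63865901e-03],
       [ 3.47809028e-03,  1.92818615e-01,  9.81228253e-01,
         1.07325469e+00],
       [ 0.00000000e+00,  0.00000000e+00,  0.00000000e+00,
         1.00000000e+00]])}
{'time': 0.1, 'qpos': array([ 1.06301847e+00,  2.87097212e-01,  1.57804083e+00, -3.64821663e-05,
        1.27859600e+00, -1.50005663e-01]), 'dq': array([ 1.40119341e-03, -2.51228651e-03, -3.22630298e-03, -4.44356258e-05,
        1.09496852e-03, -6.23323777e-04]), 'joint_efforts': array([ 3.45040498e-04, -4.07295585e+01, -2.93698883e+01, -1.37223133e-04,
        3.40501261e-03, -2.57022657e-05]), 'eef_pos': array([0.23608136, 0.63176246, 0.2440665 ]), 'tcp_rot': array([ 1.77928263e-01,  9.84042878e-01, -1.01894850e-03, -3.29302732e-04]), 'contact_force': array([-0.02579785,  0.59315801,  0.04832186]), 'wrist_torque': array([ 0.01203698, -0.01649778,  0.00377932]), 'finger_force': 0.0, 'opening': 0.9977509372209052}
```

View pics/top0.png

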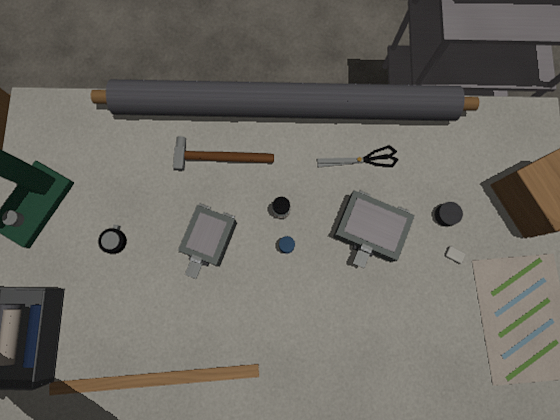

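View pics/scene0.png

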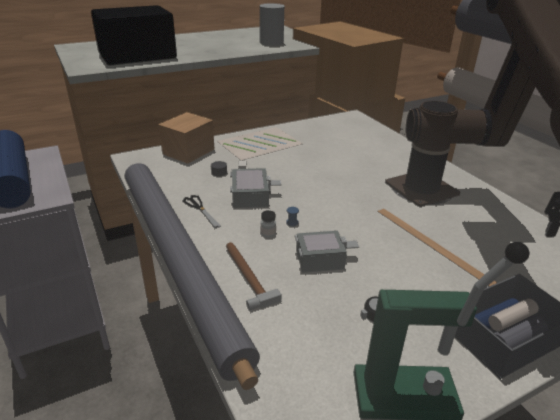

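The top view shows the wide case at about (373,226) with its tab at (359,257), and the narrow case at (208,236). I'll zoom in on the wide one.

Run:
```python
from h import *
c=cam('top'); im=c['image'][180:280,310:440,::-1]
cv2.imwrite('pics/crop.png',cv2.convertScaleAbs(cv2.resize(im,None,fx=6,fy=6,interpolation=cv2.INTER_CUBIC),alpha=1.6))
```

```text
(no output)
```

View pics/crop.png

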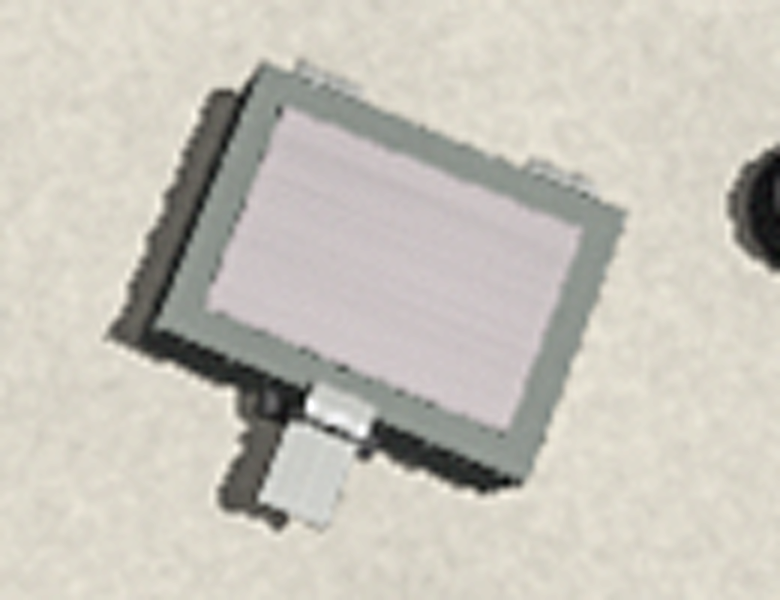

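The crop shows the lid corners at (265,66), (626,213), (525,482) and (155,325), and the tab's front end from (260,505) to (325,528).

```bash
cat > m.py <<'E'
from h import *
c=cam('top')
P=lambda x,y,z: ray(c,(x+.5)/6-.5+310,(y+.5)/6-.5+180,z)
TL,TR,BR,BL=[P(x,y,.061) for x,y in[(265,66),(626,213),(525,482),(155,325)]]
print(TL,TR,BR,BL,[np.linalg.norm(a) for a in(TL-TR,BL-BR,TL-BL,TR-BR)])
ctr=(TL+TR+BR+BL)/4; ex=(TL+TR-BL-BR)/2; ey=(TL+BL-TR-BR)/2
e=ex/np.linalg.norm(ex)+np.array([ey[1],-ey[0],0])/np.linalg.norm(ey); yaw=np.arctan2(e[1],e[0])
ex=np.array([np.cos(yaw),np.sin(yaw),0])
f=(P(260,505,.048)+P(325,528,.048))/2
print('ctr',ctr,'yaw',yaw,'tabfront',f,'from ctr',f-ctr, 'along',(f-ctr)@ex,'pred press',ctr-.095*ex,'press from tab',f+.012*ex)
E
python3 m.py
python3 - <<'E'
from h import *
from scipy.spatial.transform import Rotation as R
print(R.from_quat(ctrl.get_state()['tcp_rot']).as_matrix().round(3))
E
```

```text
[ 0.65815851 -0.17490372  0.061     ] [ 0.59937989 -0.32067428  0.061     ] [ 0.48972942 -0.27564486  0.061     ] [ 0.55009821 -0.12882563  0.061     ] [np.float64(0.15717500590073052), np.float64(0.15874594788910032), np.float64(0.11747433582117349), np.float64(0.11853638191511683)]
ctr [ 0.57434151 -0.22501212  0.061     ] yaw -0.39152343663419104 tabfront [ 0.47530343 -0.18521845  0.048     ] from ctr [-0.09903808  0.03979367 -0.013     ] along -0.10672889604225996 pred press [ 0.48653027 -0.18876041  0.061     ] press from tab [ 0.48639537 -0.18979761  0.048     ]
[[-0.937  0.35  -0.001]
 [ 0.35   0.937 -0.001]
 [ 0.    -0.001 -1.   ]]
```

Call:
send_rows(moves="0 0 0 -0.88 -0.82 0 -1;0 0 0 -0.88 -0.82 0 -1;0 0 0 -0.88 -0.82 0 -1;0 0 0 -0.88 -0.82 0 -1;0 0 0 -0.88 -0.82 0 -1", newtons=30)

```text
time: 0.82
eef_pos: [0.3451, 0.4144, 0.2453]
tcp_rot: [0.18, 0.984, -0.0, 0.0]
contact_force: [-0.8, 0.3, 0.8]
opening: -0.003
finger_force: 0.0
```

Call:
send_rows(moves="0 0 0 -0.88 -0.82 0 -1;0 0 0 -0.88 -0.82 0 -1;0 0 0 -0.88 -0.82 0 -1;0 0 0 -0.88 -0.82 0 -1;0 0 0 -0.88 -0.82 0 -1")

```text
time: 1.45
eef_pos: [0.4525, 0.1999, 0.2454]
tcp_rot: [0.18, 0.984, 0.0, 0.0]
contact_force: [-0.4, 0.5, 0.1]
opening: 0.001
finger_force: 0.0
```

Call:
send_rows(moves="0 0 0 -0.42 -0.88 0 -1;0 0 0 -0.42 -0.88 0 -1;0 0 0 -0.42 -0.88 0 -1;0 0 0 -0.42 -0.88 0 -1;0 0 0 -0.42 -0.88 0 -1")

```text
time: 2.08
eef_pos: [0.4683, 0.0086, 0.2452]
tcp_rot: [0.178, 0.984, 0.001, -0.0]
contact_force: [-0.5, 0.6, 0.8]
opening: 0.001
finger_force: 0.0
```

Call:
send_rows(moves="0 0 0.005 -0.42 -0.88 0 -1;0 0 0.005 -0.42 -0.88 0 -1;0 0 0.005 -0.42 -0.88 0 -1;0 0 0.005 -0.42 -0.88 0 -1;0 0 0.005 -0.42 -0.88 0 -1;0 0 0.005 -0.42 -0.88 0 -1")

```text
time: 2.82
eef_pos: [0.4855, -0.1844, 0.2451]
tcp_rot: [0.192, 0.981, 0.0, -0.0]
contact_force: [-0.0, 0.2, 0.3]
opening: 0.001
finger_force: 0.0
```

```bash
cat > d.py <<'E'
from h import *
import sys
from scipy.spatial.transform import Rotation as R
s=ctrl.get_state(); M=R.from_quat(s['tcp_rot']).as_matrix()
yaw=-.3915; C=np.array([.5743,-.225,0]); ex=np.array([np.cos(yaw),np.sin(yaw),0])
def go(cx,z): # tip at case x, tip height z -> tool units
    return (M.T@(C+cx*ex+[0,0,z+.014]-s['eef_pos'])/.2).round(3)
print(s['time'],s['eef_pos'].round(4),s['opening'],s['contact_force'].round(2),'yaw toolx',np.degrees(np.arctan2(M[1,0],M[0,0])),s['qpos'].round(2))
a=list(map(float,sys.argv[1:]))
for i in range(0,len(a),2): print(a[i],a[i+1],go(a[i],a[i+1]))
E
python3 d.py -.095 .06 -.095 .039; python3 -c "
from h import *
c=cam('top','t1.png')"
```

```text
2.825 [ 0.4855 -0.1844  0.2451] 0.001337796115889571 [-0.    0.25  0.31] yaw toolx 157.87368910446514 [-0.56 -0.06  1.95  0.    1.25 -1.74]
-0.095 0.06 [-0.013 -0.019  0.856]
-0.095 0.039 [-0.013 -0.019  0.961]
```

View pics/t1.png

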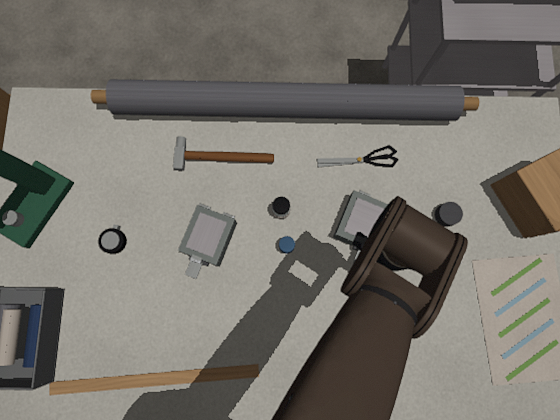

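The arm now covers the wide case in the top view and nothing has moved. I'll descend and press.

Call:
send_rows(moves="0 0 0 -0.01 -0.02 0.3 -1;0 0 0 -0.01 -0.02 0.6 -1;0 0 0 -0.01 -0.02 0.8 -1;0 0 0 -0.01 -0.02 0.86 -1;0 0 0 -0.01 -0.02 0.86 -1;0 0 0 -0.01 -0.02 0.89 -1;0 0 0 -0.01 -0.02 0.92 -1;0 0 0 -0.01 -0.02 0.95 -1;0 0 0 -0.01 -0.02 0.96 -1;0 0 0 -0.01 -0.02 0.96 -1;0 0 0 -0.01 -0.02 0.96 -1")

```text
time: 4.25
eef_pos: [0.4846, -0.1909, 0.0531]
tcp_rot: [0.193, 0.981, 0.0, -0.002]
contact_force: [-5.3, 0.8, 4.6]
opening: -0.002
finger_force: 3.0
```

```bash
python3 d.py -.095 .039 -.095 .06; python3 -c "
from h import *
c=cam('scene'); im=c['image'][90:240,180:380,::-1]
cv2.imwrite('pics/s2.png',cv2.convertScaleAbs(cv2.resize(im,None,fx=4,fy=4,interpolation=cv2.INTER_CUBIC),alpha=1.5))"
```

```text
4.25 [ 0.4846 -0.1909  0.0531] -0.002046855237832529 [-5.26  0.77  4.56] yaw toolx 157.71043761625623 [-0.57  0.2   2.07 -0.    0.87 -1.75]
-0.095 0.039 [-0.005  0.014  0.   ]
-0.095 0.06 [-0.004  0.014 -0.105]
```

View pics/s2.png

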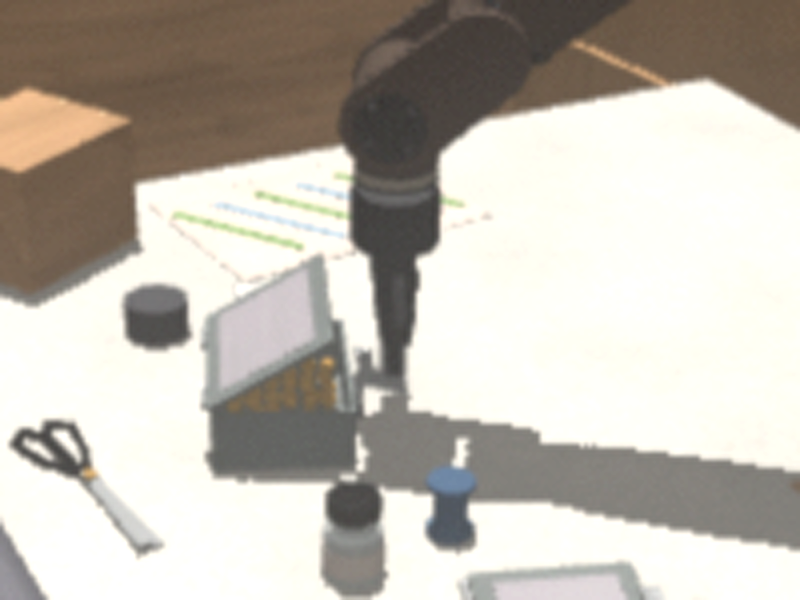

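The lid has sprung free and is rising, with the tab pressed down. I'll let go by moving up and away.

Call:
send_rows(moves="0 0 0 0.02 0 -0.05 -1;0 0 0 0.1 0 -0.1 -1;0 0 0 0.15 0 -0.2 -1;0 0 0 0.15 0 -0.3 -1;0 0 0 0.15 0 -0.43 -1;0 0 0 0.15 0 -0.43 -1;0 0 0 0.15 0 -0.43 -1;0 0 0 0.15 0 -0.43 -1;0 0 0 0.15 0 -0.43 -1;0 0 0 0.15 0 -0.43 -1;0 0 0 0.15 0 -0.43 -1;0 0 0 0.15 0 -0.43 -1")

```text
time: 5.8
eef_pos: [0.4579, -0.1799, 0.1393]
tcp_rot: [0.193, 0.981, 0.0, -0.0]
contact_force: [-0.5, -0.9, 0.0]
opening: 0.001
finger_force: 0.0
```

```bash
python3 d.py 0 .13 .04 .13 .085 .13; python3 -c "
from h import *
c=cam('scene'); im=c['image'][90:240,180:380,::-1]
cv2.imwrite('pics/s3.png',cv2.convertScaleAbs(cv2.resize(im,None,fx=4,fy=4,interpolation=cv2.INTER_CUBIC),alpha=1.5))"
```

```text
5.8 [ 0.4579 -0.1799  0.1393] 0.0012738306836416401 [-0.53 -0.85  0.05] yaw toolx 157.69721438202103 [-0.58 -0.    2.11  0.    1.04 -1.76]
0.0 0.13 [-0.624  0.012 -0.024]
0.04 0.13 [-0.824  0.012 -0.024]
0.085 0.13 [-1.049  0.011 -0.024]
```

View pics/s3.png

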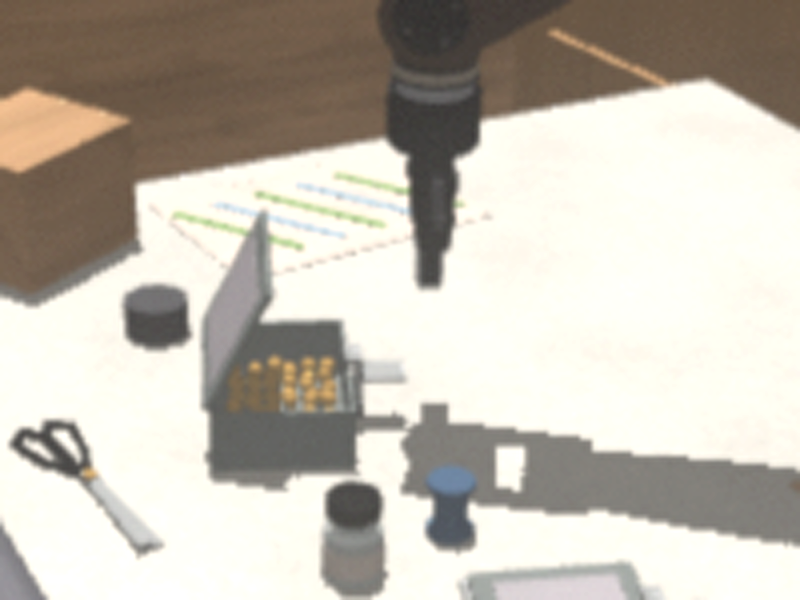

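The lid stands at about 1.1 rad and the tab is back up. Next I push it over.

Call:
send_rows(moves="0 0 0 -0.25 0.01 -0.02 -1;0 0 0 -0.45 0.01 -0.02 -1;0 0 0 -0.55 0.01 -0.02 -1;0 0 0 -0.6 0.01 -0.02 -1;0 0 0 -0.64 0.01 -0.02 -1;0 0 0 -0.68 0.01 -0.02 -1;0 0 0 -0.72 0.01 -0.02 -1;0 0 0 -0.76 0.01 -0.02 -1;0 0 0 -0.8 0.01 -0.02 -1;0 0 0 -0.84 0.01 -0.02 -1")

```text
time: 7.1
eef_pos: [0.6178, -0.2434, 0.1502]
tcp_rot: [0.193, 0.981, -0.002, 0.006]
contact_force: [-0.6, 1.0, 14.8]
opening: 0.001
finger_force: 2.2
```

Call:
send_rows(moves="0 0 0 -0.03 0 0 -1;0 0 0 -0.06 0 0 -1;0 0 0 -0.09 0 0 -1;0 0 0 -0.12 0 0 -1;0 0 0 -0.14 0 0 -1;0 0 0 -0.15 0 0 -1;0 0 0 -0.15 0 0 -1;0 0 0 -0.15 0 0 -1")

```text
time: 8.1
eef_pos: [0.6417, -0.2531, 0.1433]
tcp_rot: [0.193, 0.981, 0.0, -0.0]
contact_force: [-1.0, 0.2, 0.1]
opening: 0.005
finger_force: 0.0
```

Call:
send_rows(moves="0 0 0 0.2 0 0 -1;0 0 0 0.4 0 -0.1 -1;0 0 0 0.6 0 -0.2 -1;0 0 0 0.8 0 -0.2 -1;0 0 0 0.8 0 -0.2 -1;0 0 0 0.8 0 -0.2 -1;0 0 0 0.8 0 -0.2 -1;0 0 0 0.8 0 -0.2 -1;0 0 0 0.8 0 -0.2 -1;0 0 0 0.8 0 -0.2 -1;0 0 0 0.8 0 -0.2 -1;0 0 0 0.8 0 -0.2 -1")

```text
time: 9.6
eef_pos: [0.4938, -0.1924, 0.1833]
tcp_rot: [0.193, 0.981, -0.0, 0.0]
contact_force: [-0.6, -0.4, -0.1]
opening: -0.003
finger_force: 0.0
```

Call:
send_rows(moves="0 0 0 0 0 0 -1;0 0 0 0 0 0 -1;0 0 0 0 0 0 -1;0 0 0 0 0 0 -1;0 0 0 0 0 0 -1;0 0 0 0 0 0 -1;0 0 0 0 0 0 -1;0 0 0 0 0 0 -1;0 0 0 0 0 0 -1;0 0 0 0 0 0 -1;0 0 0 0 0 0 -1;0 0 0 0 0 0 -1")

```text
time: 11.1
eef_pos: [0.4938, -0.1924, 0.1833]
tcp_rot: [0.193, 0.981, -0.0, 0.0]
contact_force: [-0.3, 0.2, 0.4]
opening: -0.0
finger_force: 0.0
```

```bash
python3 -c "
from h import *
c=cam('scene'); im=c['image'][90:240,180:380,::-1]
cv2.imwrite('pics/s4.png',cv2.convertScaleAbs(cv2.resize(im,None,fx=4,fy=4,interpolation=cv2.INTER_CUBIC),alpha=1.5))"
```

```text
(no output)
```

View pics/s4.png

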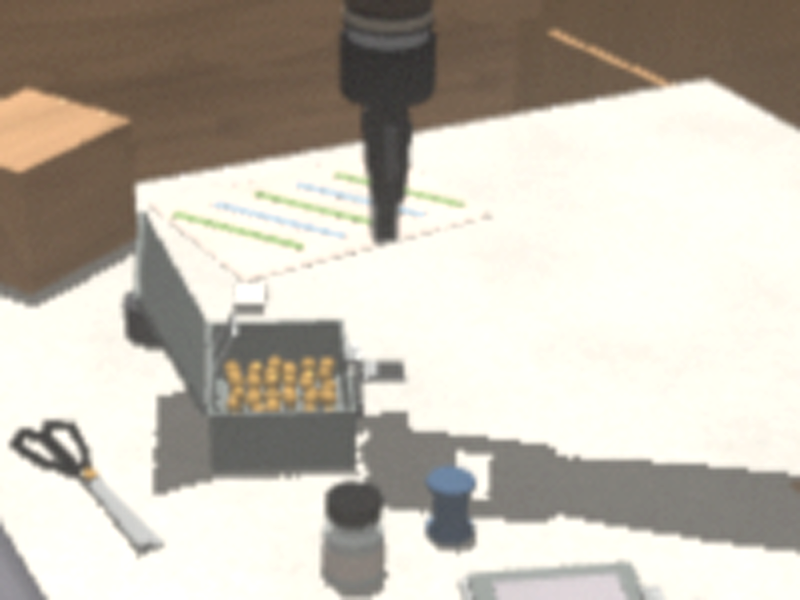

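The lid leans well back, the tab is up and the case has not moved. I'll wait briefly and check the lid's angle on the plane of its near side.

Call:
send_rows(moves="0 0 0 0 0 0 -1;0 0 0 0 0 0 -1;0 0 0 0 0 0 -1;0 0 0 0 0 0 -1;0 0 0 0 0 0 -1;0 0 0 0 0 0 -1;0 0 0 0 0 0 -1;0 0 0 0 0 0 -1;0 0 0 0 0 0 -1;0 0 0 0 0 0 -1;0 0 0 0 0 0 -1;0 0 0 0 0 0 -1")

```text
time: 12.65
eef_pos: [0.4938, -0.1924, 0.1833]
tcp_rot: [0.193, 0.981, -0.0, -0.0]
contact_force: [-0.7, -0.2, -0.2]
opening: -0.001
finger_force: 0.0
```

Run:
```python
from h import *
c=cam('scene'); im=c['image'][90:240,180:380,::-1]
new=cv2.convertScaleAbs(cv2.resize(im,None,fx=4,fy=4,interpolation=cv2.INTER_CUBIC),alpha=1.5)
d=cv2.absdiff(new,cv2.imread('pics/s4.png')).max(2)
print('changed px near lid',(d[190:420,100:260]>60).sum())
yaw=-.3915; C=np.array([.5743,-.225,0]); ex=np.array([np.cos(yaw),np.sin(yaw),0]); ey=np.array([-ex[1],ex[0],0])
a,b=[ray(c,180+140/4,90+213/4,z) for z in(0,.3)]
for yy in(.08,):
    t=(yy-(a-C)@ey)/((b-a)@ey); p=a+t*(b-a)-C; print('edge',p@ex,p[2],'angle',np.pi-np.arctan2(p[2]-.055,p@ex-.06), 'len',np.hypot(p[2]-.055,p@ex-.06))
```

```text
changed px near lid 0
edge 0.10785499893912849 0.23550322514235944 angle 1.8299540965144945 len 0.18673916356848472
```

The length doesn't fit 0.12 m, so that pixel must be the far corner. I'll test it on the y=-0.08 plane.

Run:
```python
from h import *
c=cam('scene')
yaw=-.3915; C=np.array([.5743,-.225,0]); ex=np.array([np.cos(yaw),np.sin(yaw),0]); ey=np.array([-ex[1],ex[0],0])
for u,v,yy in((140,213,-.08),(138,285,.08)):
    a,b=[ray(c,180+u/4,90+v/4,z) for z in(0,.3)]
    t=(yy-(a-C)@ey)/((b-a)@ey); p=a+t*(b-a)-C; print('edge',p@ex,p[2],'angle',np.pi-np.arctan2(p[2]-.055,p@ex-.06), np.arctan2(p[2]-.055,-(p@ex-.06)),'len',np.hypot(p[2]-.055,p@ex-.06))
```

```text
edge 0.11666485502387419 0.16199127486783355 angle 2.057859186141714 2.057859186141714 len 0.12107038734852132
edge 0.11283082545113918 0.17466534203836506 angle 1.9865492564781404 1.9865492564781406 len 0.1308086014106398
```

The far corner fits: the length is 0.121 m and the angle about 2.0 rad, so the lid is against its stop.

```bash
python3 -c "
from plant import ctrl
print(ctrl.sign_off())"
```

```text
the job is handed in; nothing more can be done
None
```

The wide case is open: its lid leans back against the stop at about 2.0 rad, its tab has sprung back, nothing else was seen to move, and I handed the job in at about 13 s; no verdict came back.

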